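# Move a row of hand tools from their stands to the rack in mirrored order

## Robot

A 6-joint arm with a two-finger parallel gripper is mounted at the origin on a cart in front of the work surface, level with it; the furniture and walls round the work are solid. World frame = base frame: x ahead of the robot, y to its left, z up, the work surface at z = 0. Lengths are in m, angles in rad, forces in N, time in s.
With the tool pointing down it reaches from about 0.275 to 0.875 m from the base axis. Payload 12.5 kg.
Tool frame: the origin (TCP) lies at the very end of the fingers, on their centre line; the grasp point (between the pads) lies 19 mm behind it; z points along the fingers, y is the line along which they close (so a half turn about z gives the same grasp; the last joint's range is limited). The gripper opens to 85 mm and grips with 20 to 120 N. Pads are 22 mm wide; open, the fingers measure 114 mm over their backs; the gripper's body (76 mm by 85 mm) begins 54 mm behind the grasp point. The pads swing forward as they close: fully open they stand 13 mm farther back than shut.
Start: joints at [1.166, 0.351, 1.652, -0, 1.139, -0.085], TCP at [0.173, 0.522, 0.231] pointing down, gripper open.
Joint ranges: [-2.75, 2.75], [-0.79, 2.1], [0.01, 2.65], [-1.57, 4.71], [0.07, 3.14], [-2.87, 2.87]. Speed limits (rad/s): [2.22, 2.22, 2.79, 3.14, 3.14, 3.14].

## Interface

Orientations are given as a unit quaternion [x, y, z, w].
In Python, from plant import bot gives the robot as it stands.
- The arm moves only by the tool drive_tool, never from a script. Its argument "targets" is a list of rows, each an object of numbers: "x", "y", "z": the shift along the world's x, y, z in units of 0.03 m (1.0 is 0.03 m); "yaw": the turn about the world's z in units of 8 degrees (1.0 is 8 degrees); "jaw": the closure, from -1 (fully open) to 1 (shut). A call has 1 to 20 rows; each row shifts and turns the commanded pose from where the row before left it; what a row does not reach is not made up. A row lasts 1/8 s, in which the tool goes at most 62.5 mm and 10.7 degrees, less where a joint would pass 70% of its speed; a pose out of reach is approached as far as the arm can. A call with a number of a shift or a turn outside -1 to 1 is refused whole. A call with a gripper value outside its range is refused whole. The fingers move at their own pace and stop on an object; "grip_force" is the grip in N (left out, the last holds). Time passes only in rows, so rows that do not move let the fingers close. It gives the time, the measured TCP pose, the force, the opening and the grip force at its end, in the units of the state.
- bot.get_obs(): the state, without advancing time (a new reading comes with each control period).
- bot.snapshot(name): name is "scene" or "top" or "wrist"; returns a dict with "frame" (420x560x3 uint8, red, green, blue), "K" (3x3 intrinsics, pixels), "position" and "orientation" of the camera in the world. Camera axes: x right, y down, z forward; pixel columns grow to the right and rows downward; lengths in m; the calibration is good to about 2 mm. A picture is of the moment at which its call begins. There is no depth.
- bot.close_job(): hands the job in; it is judged then, once.
The state is a dict: "time": time; "q": joint angles; "qvel": joint speeds; "joint_torque": joint torques, N m; "position": TCP position; "ee_rot": TCP orientation; "contact_force": force on the tool from outside, world axes, zero at the start; "moment": the same for the moment, N m; "gripper_width": finger opening in m; "grip_force": force on a finger pad.
Only numpy, scipy, OpenCV 4.12 (cv2) and the standard library are available. Lean on these libraries where they do the work, as an engineer would, in place of code of your own. Each camera call takes 0.05 s, during which the arm holds its last target. There are 200 camera calls.

## Task

Four hand tools lie in a row on four single stands; the next job is worked from the other side, so move them to the wooden four-bay rack in reverse order: the tool that is leftmost now goes into the rack's rightmost bay, the next one into the bay beside it, and so on, as seen from the robot. Lift each tool off its light stand without knocking the stand over or shifting it, and lay it (do not drop it) in its bay so that the middle of its handle lies in the V's of both wires. Leave the empty stands where they are.

Things in the scene. Friction and masses are not known exactly. Their poses are not given: they have to be found in the camera images.
- orange_mid (a point): Screwdriver, orange handle with a blue band, 183 mm long; handle 24 mm thick, 85 long; 0.1 kg. Lies level on its stand, handle towards the robot. Point: centre of the handle, on its axis, midway between the stand's two wires; y axis along the tool, +y to the handle's butt end. When at rest on a stand or in the rack the point is 57 mm above the underside of that.
- amber_mid (a point): Screwdriver, amber handle with a red band, 201 mm long; handle 27 mm thick, 98 long; 0.1 kg. Lies level on its stand, handle towards the robot. Point: centre of the handle, on its axis, midway between the stand's two wires; y axis along the tool, +y to the handle's butt end. When at rest on a stand or in the rack the point is 59 mm above the underside of that.
- chisel_mid (a point): Wood chisel, red handle, 205 mm long; handle 22 mm thick, 100 long; 0.13 kg. Lies level on its stand, handle towards the robot. Point: centre of the handle, on its axis, midway between the stand's two wires; y axis along the tool, -y to the handle's butt end. When at rest on a stand or in the rack the point is 55 mm above the underside of that.
- grip_mid (a point): Ribbed black side handle with a steel stud, 147 mm long; 39 mm wide, 34 high; 0.14 kg. Lies level on its stand, handle towards the robot. Point: centre of the handle, on its axis, midway between the stand's two wires; y axis along the tool, +y to the handle's butt end. When at rest on a stand or in the rack the point is 65 mm above the underside of that.
- rack: Fixed rack, wooden base 90 x 330 x 14 mm. Four bays at y = 114, 38, -38, -114 mm, a dark strip under each; tools lie along x. Two 8 mm wires at x = -27 and 27 mm (46 mm clear between) form 45 degree V's, centre line 34 mm up at the bottom, 62 at the tips, 28 mm to either side. Origin: centre of underside; x away from the robot, y left, z up, yaw up to 0.25 rad.
- mat: Thin black rubber mat, fixed, 120 x 330 x 3 mm, on which the four stands stand in a row at about y = 114, 38, -38 and -114 mm. Beside the rack, left or right of it. Origin: centre of underside; x away from the robot, y left, z up, yaw up to 0.25 rad.
- stand_orange: Stand on which the orange screwdriver starts: light, loose (0.12 kg), blue base 80 x 66 x 10 mm, one pair of V wires just like a bay of the rack at its middle. The four stands are alike, in a row along y, about 76 mm apart, on a 3 mm mat. Origin: centre of underside; x away from the robot, y left, z up, yaw up to 0.27 rad.
- stand_amber: Stand on which the amber screwdriver starts: light, loose (0.12 kg), blue base 80 x 66 x 10 mm, one pair of V wires just like a bay of the rack at its middle. The four stands are alike, in a row along y, about 76 mm apart, on a 3 mm mat. Origin: centre of underside; x away from the robot, y left, z up, yaw up to 0.27 rad.
- stand_chisel: Stand on which the red chisel starts: light, loose (0.12 kg), blue base 80 x 66 x 10 mm, one pair of V wires just like a bay of the rack at its middle. The four stands are alike, in a row along y, about 76 mm apart, on a 3 mm mat. Origin: centre of underside; x away from the robot, y left, z up, yaw up to 0.27 rad.
- stand_grip: Stand on which the black side handle starts: light, loose (0.12 kg), blue base 80 x 66 x 10 mm, one pair of V wires just like a bay of the rack at its middle. The four stands are alike, in a row along y, about 76 mm apart, on a 3 mm mat. Origin: centre of underside; x away from the robot, y left, z up, yaw up to 0.27 rad.

How it is judged:
By the outcome, as a careful person would: the job done as asked, in the order asked, and still so for the second after the job is handed in, with the robot touching nothing.
It also fails if it takes over 96 s, if anything falls off the work surface, if the arm or the gripper's body presses on something with over 40 N, if the wrist force passes 120 N, or if a joint passes its speed limit or range.

## Working session

There is one attempt and no reset: what is moved stays moved. The work goes in short steps, Python scripts to look and compute and a tool call to move; the robot and the scene stay as the last step left them, time stands still between calls to the robot, and variables do not carry over. Pictures are saved under pics/ and viewed, at most 14 in all, crops included, and the job is handed in when it is done.

Besides the shell and the picture viewer there is one more tool, called after "Call:" by a JSON object that holds its "api" and its "payload", one argument or row to a line. drive_tool: Moves the arm, as the interface text tells. Shifts and turns lie within -1 to 1; 1 stands for 0.03 m of shift or 8 degrees of turn. Its arguments: {"type":"object","properties":{"targets":{"type":"array","items":{"type":"object","properties":{"x":{"type":"number"},"y":{"type":"number"},"z":{"type":"number"},"yaw":{"type":"number"},"jaw":{"type":"number"}}}},"grip_force":{"type":"number"}},"required":["targets"]}

```bash
mkdir -p pics
cat > h.py <<'E'
import numpy as np, cv2
from scipy.spatial.transform import Rotation as R
from plant import bot
def snap(n,f):
    s=bot.snapshot(n); cv2.imwrite('pics/'+f+'.png',s['frame'][:,:,::-1]); np.savez('pics/'+f+'.npz',**{k:s[k] for k in('frame','K','position','orientation')}); return s
def load(f): return np.load('pics/'+f+'.npz')
def px2w(s,uv,z):
    d=R.from_quat(s['orientation']).apply(np.linalg.solve(s['K'],[uv[0],uv[1],1.])); p=np.array(s['position']); return p+d*(z-p[2])/d[2]
def w2px(s,p):
    c=R.from_quat(s['orientation']).inv().apply(np.array(p)-s['position']); v=s['K']@c; return v[:2]/v[2]
E
python3 - <<'E'
from h import *
for n in('top','scene'):
    s=snap(n,n+'0'); print(s['position'],R.from_quat(s['orientation']).as_matrix().round(2).tolist(),s['K'][0])
o=bot.get_obs(); print(o)
E
```

```text
[0.23117362 0.01663642 1.46933607] [[0.02, -0.98, 0.2], [-1.0, -0.02, 0.0], [0.0, -0.2, -0.98]] [529.039244     0.         281.47371557]
[ 0.12216333 -0.51572917  0.84455568] [[0.84, -0.4, 0.36], [-0.54, -0.64, 0.55], [0.01, -0.66, -0.75]] [447.52780053   0.         278.29253408]
{'time': 0.1, 'q': array([ 1.16640815e+00,  3.51167198e-01,  1.65237007e+00, -2.27435174e-05,
        1.13908841e+00, -8.45916659e-02]), 'qvel': array([ 0.0020932 , -0.00175201, -0.00076596, -0.00155739, -0.00025487,
        0.00057693]), 'joint_torque': array([ 1.67260365e-03, -5.06836402e+01, -2.91874552e+01, -2.58385074e-05,
        2.66168558e-03,  2.48733403e-05]), 'position': array([0.17276347, 0.52184559, 0.23081676]), 'ee_rot': array([ 1.59213037e-01,  9.87244115e-01, -5.03651205e-04, -1.15008828e-04]), 'contact_force': array([-0.1322835 , -0.22021391,  0.25960303]), 'moment': array([ 0.02153517, -0.04005982,  0.03043962]), 'grip_force': 0.0, 'gripper_width': 0.08521939146261032}
```

View pics/top0.png

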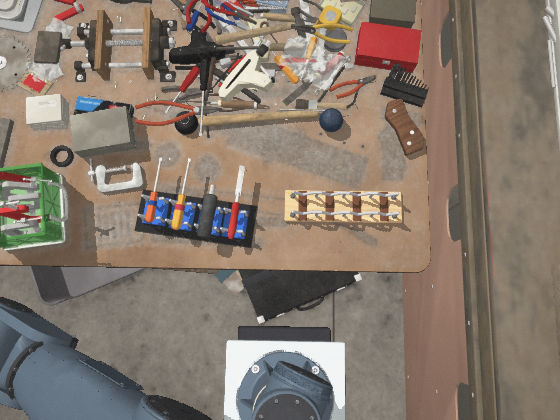

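View pics/scene0.png

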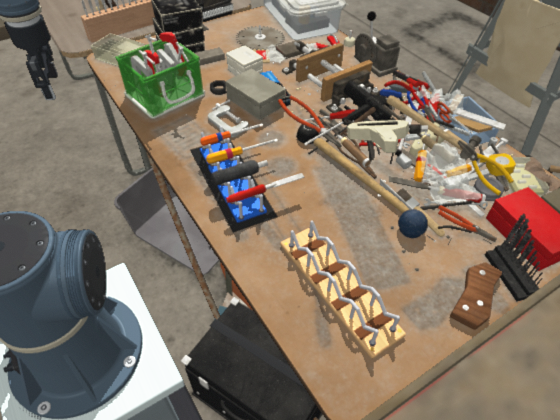

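Left to right, the tools are orange, amber, black grip and chisel, at about px (150–240, 210). The rack is at about (343, 207). I'll take an enlarged crop to measure from.

Run:
```python
from h import *
s=load('top0')
c=s['frame'][150:260,125:265,::-1]; cv2.imwrite('pics/c1.png',cv2.resize(c,None,fx=5.4,fy=5.4,interpolation=cv2.INTER_CUBIC))
c=s['frame'][180:235,275:415,::-1]; cv2.imwrite('pics/c2.png',cv2.resize(c,None,fx=5.4,fy=5.4,interpolation=cv2.INTER_CUBIC))
for n,uv,z in [('orange',(152,210),.06),('amber',(179,216),.06),('grip',(208,216),.068),('chisel',(235,218),.058),('rackc',(343.5,207),.014)]: print(n,px2w(s,uv,z).round(3))
```

```text
orange [0.49  0.368 0.06 ]
amber [0.475 0.294 0.06 ]
grip [0.475 0.215 0.068]
chisel [0.473 0.143 0.058]
rackc [ 0.517 -0.156  0.014]
```

View pics/c1.png

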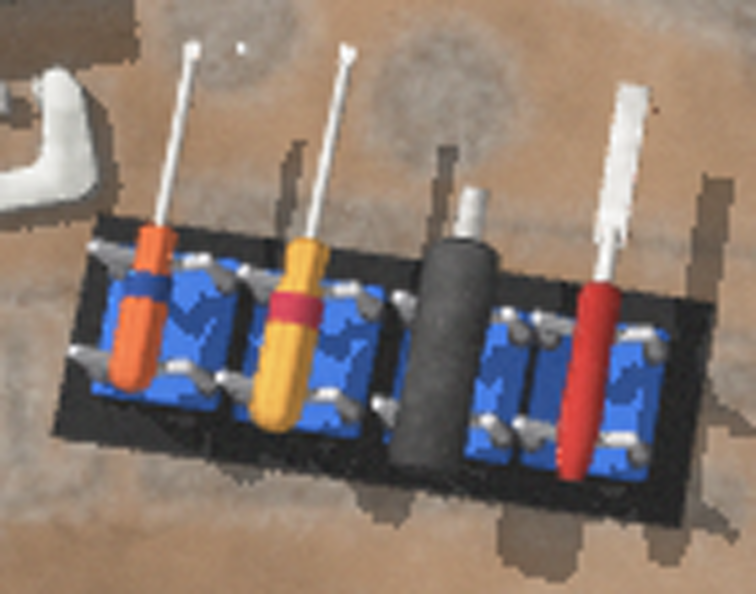

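View pics/c2.png

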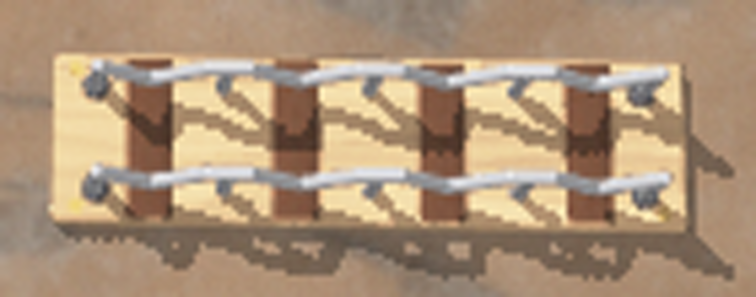

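```bash
cat >> h.py <<'E'
def yaw_now():
    y=R.from_quat(bot.get_obs()['ee_rot']).apply([0,1,0]); return np.degrees(np.arctan2(y[1],y[0]))-90
E
python3 - <<'E'
from h import *
s=load('top0')
f=lambda p,o:(p[0]/5.4+o[0]-.4,p[1]/5.4+o[1]-.4)
T={'orange':((130,388),(157,228),.060),'amber':((270,428),(312,240),.062),'grip':((425,467),(468,240),.068),'chisel':((572,478),(603,283),.058)}
for n,(b,t,z) in T.items():
    b=px2w(s,f(b,(125,150)),z);t=px2w(s,f(t,(125,150)),z);d=t-b
    print(n,((b+t)/2).round(4),'len',np.linalg.norm(d).round(4),'yaw',np.degrees(np.arctan2(d[1],d[0])).round(1))
for p in [(53,57),(682,65),(688,232),(52,220)]: print('rack',px2w(s,f(p,(275,180)),.014).round(4))
for p in [(149,138),(296,140),(441,143),(588,143)]: print('strip',px2w(s,f(p,(275,180)),.014).round(4))
for p in [(97,215),(711,303),(682,524),(52,435)]: print('mat',px2w(s,f(p,(125,150)),.003).round(4))
print(yaw_now())
E
```

```text
orange [0.4999 0.3712 0.06  ] len 0.0824 yaw -5.6
amber [0.4877 0.2959 0.062 ] len 0.0973 yaw -9.2
grip [0.4783 0.2168 0.068 ] len 0.1162 yaw -8.0
chisel [0.4675 0.1471 0.058 ] len 0.0999 yaw -6.9
rack [0.5625 0.0104 0.014 ]
rack [ 0.5642 -0.3182  0.014 ]
rack [ 0.4759 -0.3187  0.014 ]
rack [0.4763 0.0095 0.014 ]
strip [ 0.5203 -0.0401  0.014 ]
strip [ 0.5206 -0.1165  0.014 ]
strip [ 0.5204 -0.1918  0.014 ]
strip [ 0.5218 -0.2681  0.014 ]
mat [0.5599 0.4133 0.003 ]
mat [0.5186 0.0891 0.003 ]
mat [0.4024 0.1009 0.003 ]
mat [0.4428 0.4283 0.003 ]
-18.322442573097888
```

Call:
{"api": "drive_tool", "payload": {
  "targets": [
    {"x": 1, "y": -0.45, "yaw": 0.15, "jaw": -0.25},
    {"x": 1, "y": -0.45, "yaw": 0.15, "jaw": -0.25},
    {"x": 1, "y": -0.45, "yaw": 0.15, "jaw": -0.25},
    {"x": 1, "y": -0.45, "yaw": 0.15, "jaw": -0.25},
    {"x": 1, "y": -0.45, "yaw": 0.15, "jaw": -0.25},
    {"x": 1, "y": -0.45, "yaw": 0.15, "jaw": -0.25},
    {"x": 1, "y": -0.45, "yaw": 0.15, "jaw": -0.25},
    {"x": 1, "y": -0.45, "yaw": 0.15, "jaw": -0.25},
    {"x": 1, "y": -0.45, "yaw": 0.15, "jaw": -0.25},
    {"x": 1, "y": -0.45, "yaw": 0.15, "jaw": -0.25},
    {"x": 0.9, "y": -0.53, "yaw": 0, "jaw": -0.25},
    {"jaw": -0.25},
    {"jaw": -0.25}
  ]
}}

```text
validation failed for argument at $.ta...
```

Run:
```python
from h import *
s=snap('wrist','w1'); o=bot.get_obs(); print(o['position'],yaw_now(),o['gripper_width'],s['position'],R.from_quat(s['orientation']).as_matrix().round(2).tolist())
for n,p in {'orange':(.4999,.3712,.06),'amber':(.4877,.2959,.062)}.items(): print(n,w2px(s,p))
```

```text
[0.1728077  0.52189298 0.23088656] -18.32559473245962 0.08542233986100842 [0.10981426 0.54141772 0.37339986] [[0.31, 0.92, 0.25], [0.95, -0.3, -0.08], [-0.0, 0.26, -0.97]]
orange [250.87794433 458.84004341]
amber [194.20716808 467.30880984]
```

View pics/w1.png

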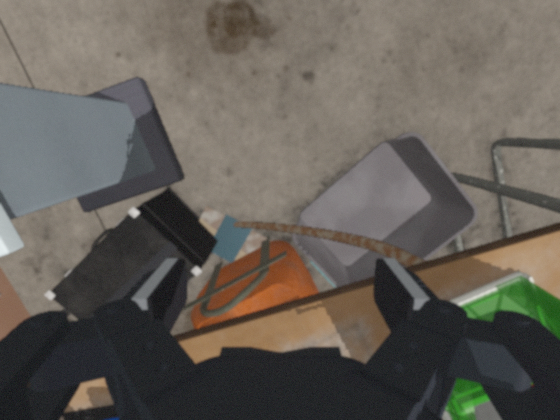

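The wrist picture shows only floor and the open fingers, because the move was refused and the arm is still at the start. I'll send the move again with every field filled in.

Call:
{"api": "drive_tool", "payload": {
  "targets": [
    {"x": 1, "y": -0.45, "z": 0, "yaw": 0.15, "jaw": -0.25},
    {"x": 1, "y": -0.45, "z": 0, "yaw": 0.15, "jaw": -0.25},
    {"x": 1, "y": -0.45, "z": 0, "yaw": 0.15, "jaw": -0.25},
    {"x": 1, "y": -0.45, "z": 0, "yaw": 0.15, "jaw": -0.25},
    {"x": 1, "y": -0.45, "z": 0, "yaw": 0.15, "jaw": -0.25},
    {"x": 1, "y": -0.45, "z": 0, "yaw": 0.15, "jaw": -0.25},
    {"x": 1, "y": -0.45, "z": 0, "yaw": 0.15, "jaw": -0.25},
    {"x": 1, "y": -0.45, "z": 0, "yaw": 0.15, "jaw": -0.25},
    {"x": 1, "y": -0.45, "z": 0, "yaw": 0.15, "jaw": -0.25},
    {"x": 1, "y": -0.45, "z": 0, "yaw": 0.15, "jaw": -0.25},
    {"x": 0.9, "y": -0.53, "z": 0, "yaw": 0, "jaw": -0.25},
    {"x": 0, "y": 0, "z": 0, "yaw": 0, "jaw": -0.25},
    {"x": 0, "y": 0, "z": 0, "yaw": 0, "jaw": -0.25}
  ]
}}

```text
time: 1.78
position: [0.4993, 0.3713, 0.231]
ee_rot: [0.055, 0.998, -0.0, -0.0]
contact_force: [-0.6, -0.1, -0.1]
gripper_width: 0.0536
grip_force: 0.0
```

Run:
```python
from h import *
s=snap('wrist','w2'); o=bot.get_obs(); print(o['position'],yaw_now(),s['position'],s['K'][0])
for n,p in {'orange':(.4999,.3712,.06),'amber':(.4877,.2959,.062),'tcp':o['position']}.items(): print(n,w2px(s,p))
```

```text
[0.49916526 0.37160327 0.23114001] -6.292567339666164 [0.43351561 0.37739644 0.37363529] [311.98905852   0.         280.08320994]
orange [281.09418128 194.46730474]
amber [206.17888109 191.23339931]
tcp [282.98727941 264.79033589]
```

View pics/w2.png

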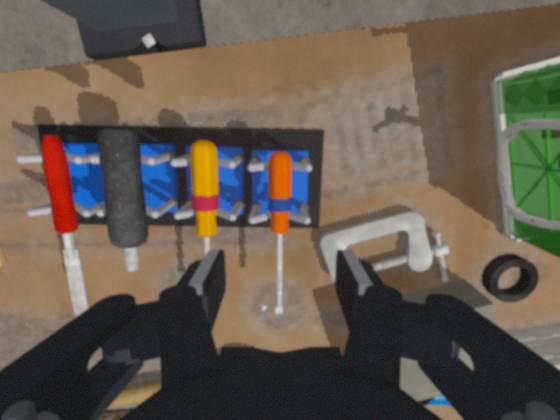

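All four tools are in view. Handle ends in px: orange (281,151)–(280,233), amber (203,140)–(206,237), grip (119,130)–(130,246), chisel (51,136)–(67,233). They agree with the top view to within a few px.

Run:
```python
from h import *
s=load('w2')
for n,b,t,z in [('orange',(281,151),(280,233),.060),('amber',(203,140),(206,237),.062),('grip',(119,130),(130,246),.068),('chisel',(51,136),(67,233),.058)]:
    b=px2w(s,b,z);t=px2w(s,t,z);d=t-b
    print(n,((b+t)/2).round(4),'len',np.linalg.norm(d).round(4),'yaw',np.degrees(np.arctan2(d[1],d[0])).round(1))
```

```text
orange [0.4987 0.3707 0.06  ] len 0.0857 yaw -7.0
amber [0.4868 0.2944 0.062 ] len 0.1002 yaw -8.2
grip [0.4773 0.2169 0.068 ] len 0.1175 yaw -8.4
chisel [0.4668 0.146  0.058 ] len 0.1007 yaw -7.5
```

Call:
{"api": "drive_tool", "payload": {
  "targets": [
    {"x": 0, "y": 0, "z": -1, "yaw": 0, "jaw": -0.25},
    {"x": 0, "y": 0, "z": -1, "yaw": 0, "jaw": -0.25},
    {"x": 0, "y": 0, "z": -1, "yaw": 0, "jaw": -0.25},
    {"x": 0, "y": 0, "z": -1, "yaw": 0, "jaw": -0.25},
    {"x": 0, "y": 0, "z": -1, "yaw": 0, "jaw": -0.25},
    {"x": 0, "y": -0.02, "z": -0.8, "yaw": 0, "jaw": -0.25},
    {"x": 0, "y": 0, "z": -0.67, "yaw": 0, "jaw": -0.25},
    {"x": 0, "y": 0, "z": 0, "yaw": 0, "jaw": 0.1},
    {"x": 0, "y": 0, "z": 0, "yaw": 0, "jaw": 0.3},
    {"x": 0, "y": 0, "z": 0, "yaw": 0, "jaw": 0.5},
    {"x": 0, "y": 0, "z": 0, "yaw": 0, "jaw": 0.7},
    {"x": 0, "y": 0, "z": 0, "yaw": 0, "jaw": 0.7}
  ],
  "grip_force": 40
}}

```text
time: 3.32
position: [0.5003, 0.3706, 0.038]
ee_rot: [0.055, 0.998, 0.0, 0.0]
contact_force: [-1.5, -3.2, 6.2]
gripper_width: 0.0225
grip_force: 39.5
```

Call:
{"api": "drive_tool", "payload": {
  "targets": [
    {"x": 0, "y": 0, "z": 0.15, "yaw": 0, "jaw": 0.7},
    {"x": 0, "y": 0, "z": 0.3, "yaw": 0, "jaw": 0.7},
    {"x": 0, "y": 0, "z": 0.9, "yaw": 0, "jaw": 0.7},
    {"x": 0, "y": 0, "z": 1, "yaw": 0, "jaw": 0.7},
    {"x": 0, "y": 0, "z": 1, "yaw": 0, "jaw": 0.7},
    {"x": 0, "y": -0.5, "z": 0.6, "yaw": 0, "jaw": 0.7},
    {"x": 0.05, "y": -1, "z": 0, "yaw": 0.1, "jaw": 0.7},
    {"x": 0.05, "y": -1, "z": 0, "yaw": 0.1, "jaw": 0.7},
    {"x": 0.05, "y": -1, "z": 0, "yaw": 0.1, "jaw": 0.7},
    {"x": 0.05, "y": -1, "z": 0, "yaw": 0.1, "jaw": 0.7},
    {"x": 0.05, "y": -1, "z": 0, "yaw": 0.1, "jaw": 0.7},
    {"x": 0.05, "y": -1, "z": 0, "yaw": 0.1, "jaw": 0.7},
    {"x": 0.05, "y": -1, "z": 0, "yaw": 0.1, "jaw": 0.7},
    {"x": 0.05, "y": -1, "z": 0, "yaw": 0.1, "jaw": 0.7},
    {"x": 0.05, "y": -1, "z": 0, "yaw": 0, "jaw": 0.7},
    {"x": 0.05, "y": -1, "z": 0, "yaw": 0, "jaw": 0.7},
    {"x": 0.05, "y": -1, "z": 0, "yaw": 0, "jaw": 0.7},
    {"x": 0.05, "y": -1, "z": 0, "yaw": 0, "jaw": 0.7},
    {"x": 0.05, "y": -1, "z": 0, "yaw": 0, "jaw": 0.7},
    {"x": 0, "y": -1, "z": 0, "yaw": 0, "jaw": 0.7}
  ]
}}

```text
time: 5.82
position: [0.5186, -0.0659, 0.1556]
ee_rot: [-0.001, 1.0, 0.0, -0.0]
contact_force: [0.2, 0.5, -0.4]
gripper_width: 0.0228
grip_force: 39.2
```

Call:
{"api": "drive_tool", "payload": {
  "targets": [
    {"x": 0, "y": -1, "z": 0, "yaw": 0, "jaw": 0.7},
    {"x": 0, "y": -1, "z": 0, "yaw": 0, "jaw": 0.7},
    {"x": 0, "y": -1, "z": 0, "yaw": 0, "jaw": 0.7},
    {"x": 0, "y": -1, "z": 0, "yaw": 0, "jaw": 0.7},
    {"x": 0, "y": -1, "z": 0, "yaw": 0, "jaw": 0.7},
    {"x": 0, "y": -1, "z": 0, "yaw": 0, "jaw": 0.7},
    {"x": 0, "y": -0.8, "z": 0, "yaw": 0, "jaw": 0.7},
    {"x": 0, "y": 0, "z": 0, "yaw": 0, "jaw": 0.7},
    {"x": 0, "y": 0, "z": 0, "yaw": 0, "jaw": 0.7}
  ]
}}

```text
time: 6.95
position: [0.5191, -0.2679, 0.1555]
ee_rot: [-0.001, 1.0, 0.0, -0.0]
contact_force: [-0.2, 0.1, -0.5]
gripper_width: 0.0227
grip_force: 39.3
```

Run:
```python
from h import *
s=snap('wrist','w3'); o=bot.get_obs(); print(o['position'],yaw_now(),o['gripper_width'])
for y in(-.154+.114,-.116,-.192,-.268): print(w2px(s,(.52,y,.034)),w2px(s,(.52,y,.014)))
t=snap('top','t3'); c=t['frame'][170:250,130:420,::-1]; c=cv2.resize(c,None,fx=2,fy=2,interpolation=cv2.INTER_CUBIC); a=s['frame'][:,:,::-1]
c=np.pad(c,((0,0),(0,0),(0,0))); a=np.pad(a,((0,0),(0,20),(0,0))); cv2.imwrite('pics/v3.png',np.vstack([a,c]))
```

```text
[ 0.51921907 -0.26769338  0.15560239] 0.10685331566918421 0.02262947463671214
[541.82036481 206.90238782] [524.49053892 201.62848572]
[454.99422456 206.85982305] [443.39966388 201.58672715]
[368.09723449 206.81722354] [362.24699652 201.54493676]
[281.12930787 206.77458925] [281.03246616 201.50311451]
```

View pics/v3.png

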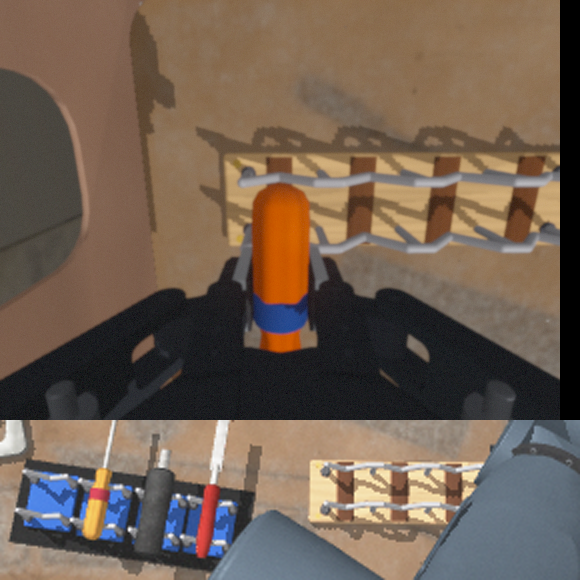

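The orange tool is held level and centred over the rightmost bay. The strip at px (280,160) is where I predicted it, and the blue stand hasn't moved. I'll lower it now.

Call:
{"api": "drive_tool", "payload": {
  "targets": [
    {"x": 0.03, "y": 0, "z": -0.8, "yaw": 0, "jaw": 0.7},
    {"x": 0, "y": 0, "z": -1, "yaw": 0, "jaw": 0.7},
    {"x": 0, "y": 0, "z": -1, "yaw": 0, "jaw": 0.7},
    {"x": 0, "y": 0, "z": -0.7, "yaw": 0, "jaw": 0.7},
    {"x": 0, "y": 0, "z": -0.3, "yaw": 0, "jaw": 0.7},
    {"x": 0, "y": 0, "z": -0.1, "yaw": 0, "jaw": 0.7},
    {"x": 0, "y": 0, "z": -0.07, "yaw": 0, "jaw": 0.7},
    {"x": 0, "y": 0, "z": 0, "yaw": 0, "jaw": 0.7}
  ]
}}

```text
time: 8.05
position: [0.5205, -0.2685, 0.0371]
ee_rot: [-0.001, 1.0, -0.0, 0.0]
contact_force: [-1.1, 0.6, -0.5]
gripper_width: 0.0226
grip_force: 39.3
```

Call:
{"api": "drive_tool", "payload": {
  "targets": [
    {"x": 0, "y": 0, "z": -0.05, "yaw": 0, "jaw": 0.7},
    {"x": 0, "y": 0, "z": -0.03, "yaw": 0, "jaw": 0.7},
    {"x": 0, "y": 0, "z": 0, "yaw": 0, "jaw": 0.7}
  ]
}}

```text
time: 8.43
position: [0.5206, -0.2688, 0.035]
ee_rot: [-0.001, 1.0, -0.0, 0.0]
contact_force: [-2.0, -0.6, 6.1]
gripper_width: 0.0226
grip_force: 40.0
```

Call:
{"api": "drive_tool", "payload": {
  "targets": [
    {"x": 0, "y": 0, "z": 0, "yaw": 0, "jaw": 0.4},
    {"x": 0, "y": 0, "z": 0, "yaw": 0, "jaw": 0.2},
    {"x": 0, "y": 0, "z": 0, "yaw": 0, "jaw": -0.1},
    {"x": 0, "y": 0, "z": 0, "yaw": 0, "jaw": -0.25},
    {"x": 0, "y": 0, "z": 0.3, "yaw": 0, "jaw": -0.25},
    {"x": 0, "y": 0, "z": 0.8, "yaw": 0, "jaw": -0.25},
    {"x": 0, "y": 0, "z": 1, "yaw": 0, "jaw": -0.25},
    {"x": 0, "y": 0, "z": 1, "yaw": 0, "jaw": -0.25},
    {"x": 0, "y": 0, "z": 1, "yaw": 0, "jaw": -0.25}
  ]
}}

```text
time: 9.55
position: [0.5203, -0.2683, 0.1589]
ee_rot: [-0.001, 1.0, -0.0, 0.0]
contact_force: [-0.3, 0.2, -0.1]
gripper_width: 0.0529
grip_force: 0.0
```

Call:
{"api": "drive_tool", "payload": {
  "targets": [
    {"x": 0, "y": 0.8, "z": 0, "yaw": 0, "jaw": -0.25},
    {"x": -0.1, "y": 1, "z": 0, "yaw": -0.1, "jaw": -0.25},
    {"x": -0.1, "y": 1, "z": 0, "yaw": -0.1, "jaw": -0.25},
    {"x": -0.1, "y": 1, "z": 0, "yaw": -0.1, "jaw": -0.25},
    {"x": -0.1, "y": 1, "z": 0, "yaw": -0.1, "jaw": -0.25},
    {"x": -0.1, "y": 1, "z": 0, "yaw": -0.1, "jaw": -0.25},
    {"x": -0.1, "y": 1, "z": 0, "yaw": -0.1, "jaw": -0.25},
    {"x": -0.1, "y": 1, "z": 0, "yaw": -0.1, "jaw": -0.25},
    {"x": -0.1, "y": 1, "z": 0, "yaw": -0.1, "jaw": -0.25},
    {"x": -0.1, "y": 1, "z": 0, "yaw": -0.1, "jaw": -0.25},
    {"x": -0.1, "y": 1, "z": 0, "yaw": -0.15, "jaw": -0.25},
    {"x": -0.1, "y": 1, "z": 0, "yaw": 0, "jaw": -0.25},
    {"x": 0, "y": 1, "z": 0, "yaw": 0, "jaw": -0.25},
    {"x": 0, "y": 1, "z": 0, "yaw": 0, "jaw": -0.25},
    {"x": 0, "y": 1, "z": 0, "yaw": 0, "jaw": -0.25},
    {"x": 0, "y": 1, "z": 0, "yaw": 0, "jaw": -0.25},
    {"x": 0, "y": 1, "z": 0, "yaw": 0, "jaw": -0.25},
    {"x": 0, "y": 1, "z": 0, "yaw": 0, "jaw": -0.25},
    {"x": 0, "y": 1, "z": 0, "yaw": 0, "jaw": -0.25},
    {"x": 0, "y": 0, "z": 0, "yaw": 0, "jaw": -0.25}
  ]
}}

```text
time: 12.05
position: [0.486, 0.2973, 0.1565]
ee_rot: [0.071, 0.997, -0.0, -0.0]
contact_force: [-0.8, -0.4, -0.4]
gripper_width: 0.0533
grip_force: 0.0
```

Run:
```python
from h import *
s=snap('wrist','w4'); o=bot.get_obs(); print(o['position'],yaw_now(),o['gripper_width'],w2px(s,(.487,.295,.062)))
t=snap('top','t4'); c=t['frame'][170:250,130:420,::-1]; c=cv2.resize(c,None,fx=2,fy=2,interpolation=cv2.INTER_CUBIC); a=s['frame'][:,:,::-1]
a=np.pad(a,((0,0),(0,20),(0,0))); cv2.imwrite('pics/v4.png',np.vstack([a,c]))
```

```text
[0.48615563 0.29615759 0.15651177] -8.224423150655298 0.053401333288756195 [278.9516384  215.53234826]
```

View pics/v4.png

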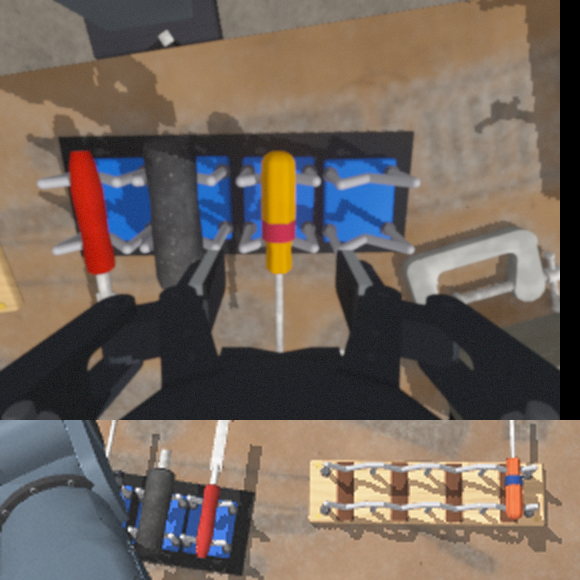

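Orange is laid in the rightmost bay, visible in the top view at (513,488). Its old stand sits square on the mat, and the amber handle is centred at px (279,212). I'll grasp amber next.

Call:
{"api": "drive_tool", "payload": {
  "targets": [
    {"x": -0.02, "y": -0.02, "z": -0.8, "yaw": 0, "jaw": -0.25},
    {"x": 0, "y": 0, "z": -1, "yaw": 0, "jaw": -0.25},
    {"x": 0, "y": 0, "z": -1, "yaw": 0, "jaw": -0.25},
    {"x": 0, "y": 0, "z": -0.8, "yaw": 0, "jaw": -0.25},
    {"x": 0, "y": 0, "z": -0.28, "yaw": 0, "jaw": -0.25},
    {"x": 0, "y": 0, "z": 0, "yaw": 0, "jaw": 0.1},
    {"x": 0, "y": 0, "z": 0, "yaw": 0, "jaw": 0.3},
    {"x": 0, "y": 0, "z": 0, "yaw": 0, "jaw": 0.5},
    {"x": 0, "y": 0, "z": 0, "yaw": 0, "jaw": 0.7},
    {"x": 0, "y": 0, "z": 0, "yaw": 0, "jaw": 0.7}
  ]
}}

```text
time: 13.4
position: [0.4873, 0.2954, 0.0418]
ee_rot: [0.073, 0.997, 0.0, 0.001]
contact_force: [0.3, 0.4, 7.7]
gripper_width: 0.0258
grip_force: 39.4
```

Call:
{"api": "drive_tool", "payload": {
  "targets": [
    {"x": 0, "y": 0, "z": 0.15, "yaw": 0, "jaw": 0.7},
    {"x": 0, "y": 0, "z": 0.3, "yaw": 0, "jaw": 0.7},
    {"x": 0, "y": 0, "z": 0.9, "yaw": 0, "jaw": 0.7},
    {"x": 0, "y": 0, "z": 1, "yaw": 0, "jaw": 0.7},
    {"x": 0, "y": 0, "z": 1, "yaw": 0, "jaw": 0.7},
    {"x": 0, "y": -0.25, "z": 0.6, "yaw": 0, "jaw": 0.7},
    {"x": 0.1, "y": -1, "z": 0, "yaw": 0.1, "jaw": 0.7},
    {"x": 0.1, "y": -1, "z": 0, "yaw": 0.1, "jaw": 0.7},
    {"x": 0.1, "y": -1, "z": 0, "yaw": 0.1, "jaw": 0.7},
    {"x": 0.1, "y": -1, "z": 0, "yaw": 0.1, "jaw": 0.7},
    {"x": 0.1, "y": -1, "z": 0, "yaw": 0.1, "jaw": 0.7},
    {"x": 0.1, "y": -1, "z": 0, "yaw": 0.1, "jaw": 0.7},
    {"x": 0.1, "y": -1, "z": 0, "yaw": 0.1, "jaw": 0.7},
    {"x": 0.1, "y": -1, "z": 0, "yaw": 0.1, "jaw": 0.7},
    {"x": 0.1, "y": -1, "z": 0, "yaw": 0.1, "jaw": 0.7},
    {"x": 0.1, "y": -1, "z": 0, "yaw": 0.13, "jaw": 0.7},
    {"x": 0.1, "y": -1, "z": 0, "yaw": 0, "jaw": 0.7},
    {"x": 0, "y": -1, "z": 0, "yaw": 0, "jaw": 0.7},
    {"x": 0, "y": -1, "z": 0, "yaw": 0, "jaw": 0.7},
    {"x": 0, "y": -1, "z": 0, "yaw": 0, "jaw": 0.7}
  ]
}}

```text
time: 15.9
position: [0.519, -0.1337, 0.1592]
ee_rot: [0.001, 1.0, 0.0, -0.0]
contact_force: [-0.9, 0.5, -0.5]
gripper_width: 0.0257
grip_force: 39.4
```

Call:
{"api": "drive_tool", "payload": {
  "targets": [
    {"x": 0, "y": -1, "z": 0, "yaw": 0, "jaw": 0.7},
    {"x": 0, "y": -1, "z": 0, "yaw": 0, "jaw": 0.7},
    {"x": 0, "y": 0, "z": 0, "yaw": 0, "jaw": 0.7},
    {"x": 0, "y": 0, "z": 0, "yaw": 0, "jaw": 0.7}
  ]
}}

```text
time: 16.4
position: [0.5192, -0.1922, 0.1591]
ee_rot: [0.001, 1.0, 0.0, -0.0]
contact_force: [-0.3, 0.3, -0.1]
gripper_width: 0.0261
grip_force: 39.5
```

Run:
```python
from h import *
s=snap('wrist','w5'); o=bot.get_obs(); print(o['position'],yaw_now(),o['gripper_width'])
for y in(-.192,-.268): print(w2px(s,(.52,y,.034)),w2px(s,(.52,y,.014)))
t=snap('top','t5'); c=t['frame'][170:250,130:420,::-1]; c=cv2.resize(c,None,fx=2,fy=2,interpolation=cv2.INTER_CUBIC); a=s['frame'][:,:,::-1]
a=np.pad(a,((0,0),(0,20),(0,0))); cv2.imwrite('pics/v5.png',np.vstack([a,c]))
```

```text
[ 0.51937159 -0.19189049  0.15917504] -0.06588744576582428 0.025609777444291576
[281.4052723  205.66414641] [281.29234481 200.53120427]
[195.46264831 205.87764617] [200.97300285 200.7299081 ]
```

View pics/v5.png

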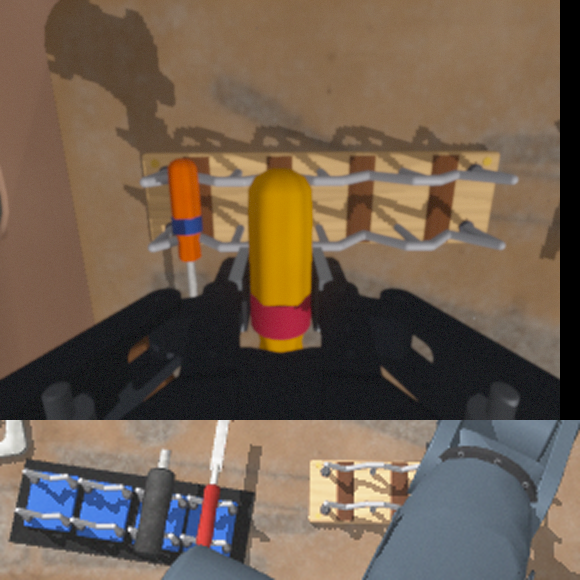

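Both emptied stands stand undisturbed. Amber is over its bay, next to orange at px (187,209). I'll lower it.

Call:
{"api": "drive_tool", "payload": {
  "targets": [
    {"x": 0.02, "y": 0, "z": -0.8, "yaw": 0, "jaw": 0.7},
    {"x": 0, "y": 0, "z": -1, "yaw": 0, "jaw": 0.7},
    {"x": 0, "y": 0, "z": -1, "yaw": 0, "jaw": 0.7},
    {"x": 0, "y": 0, "z": -0.7, "yaw": 0, "jaw": 0.7},
    {"x": 0, "y": 0, "z": -0.3, "yaw": 0, "jaw": 0.7},
    {"x": 0, "y": 0, "z": -0.1, "yaw": 0, "jaw": 0.7},
    {"x": 0, "y": 0, "z": -0.08, "yaw": 0, "jaw": 0.7},
    {"x": 0, "y": 0, "z": -0.05, "yaw": 0, "jaw": 0.7},
    {"x": 0, "y": 0, "z": 0, "yaw": 0, "jaw": 0.7}
  ]
}}

```text
time: 17.62
position: [0.5207, -0.1928, 0.039]
ee_rot: [0.001, 1.0, -0.0, 0.001]
contact_force: [1.0, -0.9, 3.2]
gripper_width: 0.026
grip_force: 39.9
```

Call:
{"api": "drive_tool", "payload": {
  "targets": [
    {"x": 0, "y": 0, "z": 0, "yaw": 0, "jaw": 0.35},
    {"x": 0, "y": 0, "z": 0, "yaw": 0, "jaw": 0.15},
    {"x": 0, "y": 0, "z": 0, "yaw": 0, "jaw": -0.1},
    {"x": 0, "y": 0, "z": 0, "yaw": 0, "jaw": -0.25},
    {"x": 0, "y": 0, "z": 0.3, "yaw": 0, "jaw": -0.25},
    {"x": 0, "y": 0, "z": 0.8, "yaw": 0, "jaw": -0.25},
    {"x": 0, "y": 0, "z": 1, "yaw": 0, "jaw": -0.4},
    {"x": 0, "y": 0, "z": 1, "yaw": 0, "jaw": -0.4},
    {"x": 0, "y": 0, "z": 1, "yaw": 0, "jaw": -0.4}
  ]
}}

```text
time: 18.75
position: [0.5203, -0.1924, 0.163]
ee_rot: [0.001, 1.0, -0.0, 0.0]
contact_force: [-0.1, 0.1, -0.3]
gripper_width: 0.0598
grip_force: 0.0
```

Call:
{"api": "drive_tool", "payload": {
  "targets": [
    {"x": -0.1, "y": 0.65, "z": 0, "yaw": 0, "jaw": -0.4},
    {"x": -0.1, "y": 1, "z": 0, "yaw": -0.1, "jaw": -0.4},
    {"x": -0.1, "y": 1, "z": 0, "yaw": -0.1, "jaw": -0.4},
    {"x": -0.1, "y": 1, "z": 0, "yaw": -0.1, "jaw": -0.4},
    {"x": -0.1, "y": 1, "z": 0, "yaw": -0.1, "jaw": -0.4},
    {"x": -0.1, "y": 1, "z": 0, "yaw": -0.1, "jaw": -0.4},
    {"x": -0.1, "y": 1, "z": 0, "yaw": -0.1, "jaw": -0.4},
    {"x": -0.1, "y": 1, "z": 0, "yaw": -0.1, "jaw": -0.4},
    {"x": -0.1, "y": 1, "z": 0, "yaw": -0.1, "jaw": -0.4},
    {"x": -0.1, "y": 1, "z": 0, "yaw": -0.1, "jaw": -0.4},
    {"x": -0.1, "y": 1, "z": 0, "yaw": -0.1, "jaw": -0.4},
    {"x": -0.1, "y": 1, "z": 0, "yaw": 0, "jaw": -0.4},
    {"x": -0.1, "y": 1, "z": 0, "yaw": 0, "jaw": -0.4},
    {"x": -0.1, "y": 1, "z": 0, "yaw": 0, "jaw": -0.4},
    {"x": 0, "y": 0, "z": 0, "yaw": 0, "jaw": -0.4},
    {"x": 0, "y": 0, "z": 0, "yaw": 0, "jaw": -0.4}
  ]
}}

```text
time: 20.75
position: [0.4777, 0.2167, 0.161]
ee_rot: [0.07, 0.998, -0.0, -0.0]
contact_force: [0.4, -0.2, 1.2]
gripper_width: 0.0597
grip_force: 0.0
```

Run:
```python
from h import *
s=snap('wrist','w6'); o=bot.get_obs(); print(o['position'],yaw_now(),o['gripper_width'],w2px(s,(.4778,.2168,.068)))
t=snap('top','t6'); c=t['frame'][170:250,130:420,::-1]; c=cv2.resize(c,None,fx=2,fy=2,interpolation=cv2.INTER_CUBIC); a=s['frame'][:,:,::-1]
a=np.pad(a,((0,0),(0,20),(0,0))); cv2.imwrite('pics/v6.png',np.vstack([a,c]))
```

```text
[0.47791607 0.2164552  0.1611076 ] -8.096467149331247 0.05955278032120914 [281.73664411 214.55675585]
```

View pics/v6.png

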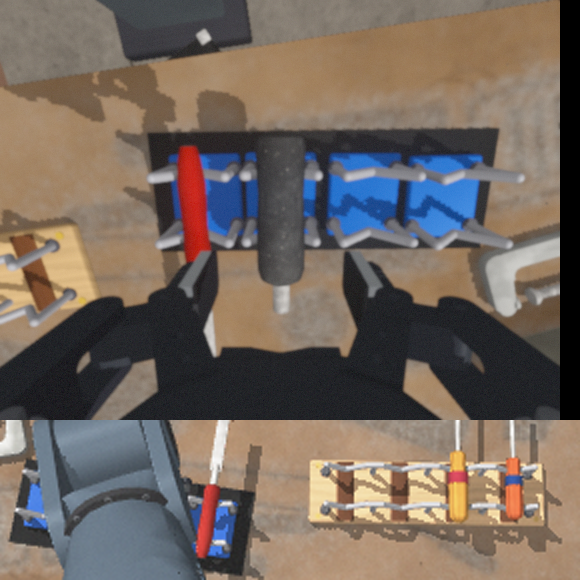

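Amber lies in the second bay from the right. The grip handle is centred at px (281,210), between the open fingers.

Call:
{"api": "drive_tool", "payload": {
  "targets": [
    {"x": 0, "y": 0, "z": -0.8, "yaw": 0, "jaw": -0.4},
    {"x": 0, "y": 0, "z": -1, "yaw": 0, "jaw": -0.4},
    {"x": 0, "y": 0, "z": -1, "yaw": 0, "jaw": -0.4},
    {"x": 0, "y": 0, "z": -0.8, "yaw": 0, "jaw": -0.4},
    {"x": 0, "y": 0, "z": -0.27, "yaw": 0, "jaw": -0.4},
    {"x": 0, "y": 0, "z": 0, "yaw": 0, "jaw": -0.1},
    {"x": 0, "y": 0, "z": 0, "yaw": 0, "jaw": 0.1},
    {"x": 0, "y": 0, "z": 0, "yaw": 0, "jaw": 0.3},
    {"x": 0, "y": 0, "z": 0, "yaw": 0, "jaw": 0.5},
    {"x": 0, "y": 0, "z": 0, "yaw": 0, "jaw": 0.5}
  ]
}}

```text
time: 22.1
position: [0.4788, 0.217, 0.0461]
ee_rot: [0.07, 0.998, 0.0, 0.001]
contact_force: [0.1, -2.7, 7.1]
gripper_width: 0.0371
grip_force: 40.1
```

Call:
{"api": "drive_tool", "payload": {
  "targets": [
    {"x": 0, "y": 0, "z": 0.15, "yaw": 0, "jaw": 0.5},
    {"x": 0, "y": 0, "z": 0.3, "yaw": 0, "jaw": 0.5},
    {"x": 0, "y": 0, "z": 0.9, "yaw": 0, "jaw": 0.5},
    {"x": 0, "y": 0, "z": 1, "yaw": 0, "jaw": 0.5},
    {"x": 0, "y": 0, "z": 1, "yaw": 0, "jaw": 0.5},
    {"x": 0.18, "y": -0.4, "z": 0.6, "yaw": 0, "jaw": 0.5},
    {"x": 0.12, "y": -1, "z": 0, "yaw": 0.1, "jaw": 0.5},
    {"x": 0.12, "y": -1, "z": 0, "yaw": 0.1, "jaw": 0.5},
    {"x": 0.12, "y": -1, "z": 0, "yaw": 0.1, "jaw": 0.5},
    {"x": 0.12, "y": -1, "z": 0, "yaw": 0.1, "jaw": 0.5},
    {"x": 0.12, "y": -1, "z": 0, "yaw": 0.1, "jaw": 0.5},
    {"x": 0.12, "y": -1, "z": 0, "yaw": 0.1, "jaw": 0.5},
    {"x": 0.12, "y": -1, "z": 0, "yaw": 0.1, "jaw": 0.5},
    {"x": 0.12, "y": -1, "z": 0, "yaw": 0.1, "jaw": 0.5},
    {"x": 0.12, "y": -1, "z": 0, "yaw": 0.1, "jaw": 0.5},
    {"x": 0.12, "y": -1, "z": 0, "yaw": 0.13, "jaw": 0.5},
    {"x": 0, "y": -0.7, "z": 0, "yaw": 0, "jaw": 0.5},
    {"x": 0, "y": 0, "z": 0, "yaw": 0, "jaw": 0.5},
    {"x": 0, "y": 0, "z": 0, "yaw": 0, "jaw": 0.5}
  ]
}}

```text
time: 24.48
position: [0.5196, -0.1154, 0.164]
ee_rot: [-0.001, 1.0, 0.0, -0.0]
contact_force: [0.1, -0.0, -1.9]
gripper_width: 0.0367
grip_force: 40.4
```

Run:
```python
from h import *
s=snap('wrist','w7'); o=bot.get_obs(); print(o['position'],yaw_now(),o['gripper_width'])
t=snap('top','t7'); c=t['frame'][170:250,130:420,::-1]; c=cv2.resize(c,None,fx=2,fy=2,interpolation=cv2.INTER_CUBIC); a=s['frame'][:,:,::-1]
a=np.pad(a,((0,0),(0,20),(0,0))); cv2.imwrite('pics/v7.png',np.vstack([a,c]))
```

```text
[ 0.51959145 -0.11523477  0.1639545 ] 0.18664171436165589 0.036916853313800804
```

View pics/v7.png

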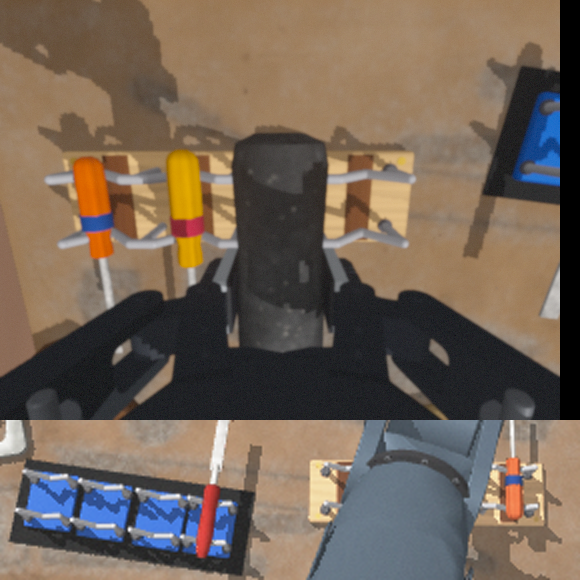

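The grip is held straight over its bay, beside amber at px (185,210). The three empty stands are in place.

Call:
{"api": "drive_tool", "payload": {
  "targets": [
    {"x": 0.02, "y": -0.03, "z": -0.8, "yaw": 0, "jaw": 0.5},
    {"x": 0, "y": 0, "z": -1, "yaw": 0, "jaw": 0.5},
    {"x": 0, "y": 0, "z": -1, "yaw": 0, "jaw": 0.5},
    {"x": 0, "y": 0, "z": -0.7, "yaw": 0, "jaw": 0.5},
    {"x": 0, "y": 0, "z": -0.3, "yaw": 0, "jaw": 0.5},
    {"x": 0, "y": 0, "z": -0.1, "yaw": 0, "jaw": 0.5},
    {"x": 0, "y": 0, "z": -0.08, "yaw": 0, "jaw": 0.5},
    {"x": 0, "y": 0, "z": -0.05, "yaw": 0, "jaw": 0.5},
    {"x": 0, "y": 0, "z": 0, "yaw": 0, "jaw": 0.5}
  ]
}}

```text
time: 25.7
position: [0.5206, -0.117, 0.0434]
ee_rot: [-0.001, 1.0, -0.0, 0.0]
contact_force: [-0.2, 0.1, 1.8]
gripper_width: 0.0367
grip_force: 40.6
```

Call:
{"api": "drive_tool", "payload": {
  "targets": [
    {"x": 0, "y": 0, "z": 0, "yaw": 0, "jaw": 0.1},
    {"x": 0, "y": 0, "z": 0, "yaw": 0, "jaw": -0.1},
    {"x": 0, "y": 0, "z": 0, "yaw": 0, "jaw": -0.25},
    {"x": 0, "y": 0, "z": 0, "yaw": 0, "jaw": -0.4},
    {"x": 0, "y": 0, "z": 0.3, "yaw": 0, "jaw": -0.4},
    {"x": 0, "y": 0, "z": 0.8, "yaw": 0, "jaw": -0.4},
    {"x": 0, "y": 0, "z": 1, "yaw": 0, "jaw": -0.4},
    {"x": 0, "y": 0, "z": 1, "yaw": 0, "jaw": -0.3},
    {"x": 0, "y": 0, "z": 1, "yaw": 0, "jaw": -0.25}
  ]
}}

```text
time: 26.82
position: [0.5202, -0.1169, 0.1675]
ee_rot: [-0.001, 1.0, -0.0, 0.0]
contact_force: [-0.6, 0.7, 0.5]
gripper_width: 0.0533
grip_force: 0.0
```

Call:
{"api": "drive_tool", "payload": {
  "targets": [
    {"x": -0.17, "y": 0.75, "z": 0, "yaw": 0, "jaw": -0.25},
    {"x": -0.2, "y": 1, "z": 0, "yaw": -0.1, "jaw": -0.25},
    {"x": -0.2, "y": 1, "z": 0, "yaw": -0.1, "jaw": -0.25},
    {"x": -0.2, "y": 1, "z": 0, "yaw": -0.1, "jaw": -0.25},
    {"x": -0.2, "y": 1, "z": 0, "yaw": -0.1, "jaw": -0.25},
    {"x": -0.2, "y": 1, "z": 0, "yaw": -0.1, "jaw": -0.25},
    {"x": -0.2, "y": 1, "z": 0, "yaw": -0.15, "jaw": -0.25},
    {"x": -0.2, "y": 1, "z": 0, "yaw": -0.15, "jaw": -0.25},
    {"x": -0.2, "y": 1, "z": 0, "yaw": -0.13, "jaw": -0.25},
    {"x": 0, "y": 0, "z": 0, "yaw": 0, "jaw": -0.25},
    {"x": 0, "y": 0, "z": 0, "yaw": 0, "jaw": -0.25}
  ]
}}

```text
time: 28.2
position: [0.4673, 0.1452, 0.1662]
ee_rot: [0.063, 0.998, -0.0, 0.0]
contact_force: [0.3, 0.6, -0.1]
gripper_width: 0.0533
grip_force: 0.0
```

Run:
```python
from h import *
s=snap('wrist','w8'); o=bot.get_obs(); print(o['position'],yaw_now(),o['gripper_width'],w2px(s,(.467,.1465,.058)))
t=snap('top','t8'); c=t['frame'][170:250,130:420,::-1]; c=cv2.resize(c,None,fx=2,fy=2,interpolation=cv2.INTER_CUBIC); a=s['frame'][:,:,::-1]
a=np.pad(a,((0,0),(0,20),(0,0))); cv2.imwrite('pics/v8.png',np.vstack([a,c]))
```

```text
[0.46735533 0.14499851 0.16613319] -7.296383923542521 0.05312201496028456 [282.94411045 208.85645251]
```

View pics/v8.png

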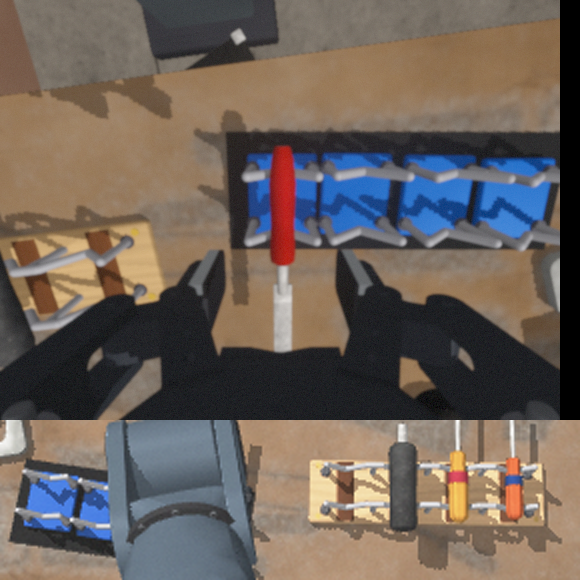

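The chisel handle is centred at px (283,206), and the grip lies in its bay. I'll grasp the chisel.

Call:
{"api": "drive_tool", "payload": {
  "targets": [
    {"x": -0.02, "y": 0.05, "z": -0.8, "yaw": 0, "jaw": -0.25},
    {"x": 0, "y": 0, "z": -1, "yaw": 0, "jaw": -0.25},
    {"x": 0, "y": 0, "z": -1, "yaw": 0, "jaw": -0.25},
    {"x": 0, "y": 0, "z": -0.9, "yaw": 0, "jaw": -0.25},
    {"x": 0, "y": 0, "z": -0.64, "yaw": 0, "jaw": -0.25},
    {"x": 0, "y": 0, "z": 0, "yaw": 0, "jaw": 0.1},
    {"x": 0, "y": 0, "z": 0, "yaw": 0, "jaw": 0.3},
    {"x": 0, "y": 0, "z": 0, "yaw": 0, "jaw": 0.5},
    {"x": 0, "y": 0, "z": 0, "yaw": 0, "jaw": 0.75},
    {"x": 0, "y": 0, "z": 0, "yaw": 0, "jaw": 0.75}
  ]
}}

```text
time: 29.55
position: [0.4672, 0.147, 0.0365]
ee_rot: [0.063, 0.998, 0.0, 0.001]
contact_force: [-1.4, -3.6, 6.9]
gripper_width: 0.0205
grip_force: 39.1
```

Call:
{"api": "drive_tool", "payload": {
  "targets": [
    {"x": 0, "y": 0, "z": 0.15, "yaw": 0, "jaw": 0.75},
    {"x": 0, "y": 0, "z": 0.3, "yaw": 0, "jaw": 0.75},
    {"x": 0, "y": 0, "z": 0.9, "yaw": 0, "jaw": 0.75},
    {"x": 0, "y": 0, "z": 1, "yaw": 0, "jaw": 0.75},
    {"x": 0, "y": 0, "z": 1, "yaw": 0, "jaw": 0.75},
    {"x": 0.27, "y": -0.4, "z": 0.6, "yaw": 0.1, "jaw": 0.75},
    {"x": 0.3, "y": -1, "z": 0, "yaw": 0.2, "jaw": 0.75},
    {"x": 0.3, "y": -1, "z": 0, "yaw": 0.2, "jaw": 0.75},
    {"x": 0.3, "y": -1, "z": 0, "yaw": 0.2, "jaw": 0.75},
    {"x": 0.3, "y": -1, "z": 0, "yaw": 0.2, "jaw": 0.75},
    {"x": 0.3, "y": -1, "z": 0, "yaw": 0.03, "jaw": 0.75},
    {"x": 0, "y": -0.8, "z": 0, "yaw": 0, "jaw": 0.75},
    {"x": 0, "y": 0, "z": 0, "yaw": 0, "jaw": 0.75},
    {"x": 0, "y": 0, "z": 0, "yaw": 0, "jaw": 0.75}
  ]
}}

```text
time: 31.3
position: [0.5195, -0.0384, 0.1544]
ee_rot: [-0.001, 1.0, 0.0, -0.0]
contact_force: [-0.5, -0.1, -1.3]
gripper_width: 0.0209
grip_force: 39.3
```

Run:
```python
from h import *
s=snap('wrist','w9'); o=bot.get_obs(); print(o['position'],yaw_now(),o['gripper_width'])
t=snap('top','t9'); c=t['frame'][170:250,130:420,::-1]; c=cv2.resize(c,None,fx=2,fy=2,interpolation=cv2.INTER_CUBIC); a=s['frame'][:,:,::-1]
a=np.pad(a,((0,0),(0,20),(0,0))); cv2.imwrite('pics/v9.png',np.vstack([a,c]))
```

```text
[ 0.51955505 -0.03817651  0.15440223] 0.18947508849511507 0.02076540242128301
```

View pics/v9.png

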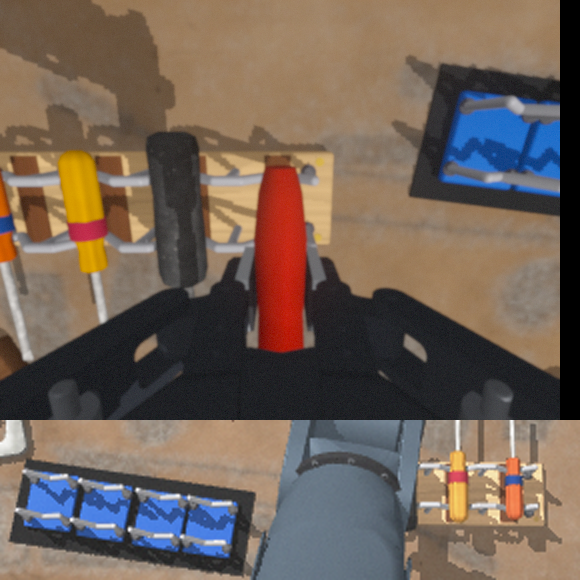

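All four stands are empty and undisturbed. The chisel is about 2 px off its bay strip at (278,160), so I'll correct y by −2 mm and lower it.

Call:
{"api": "drive_tool", "payload": {
  "targets": [
    {"x": 0.02, "y": -0.06, "z": -0.8, "yaw": 0, "jaw": 0.75},
    {"x": 0, "y": 0, "z": -1, "yaw": 0, "jaw": 0.75},
    {"x": 0, "y": 0, "z": -1, "yaw": 0, "jaw": 0.75},
    {"x": 0, "y": 0, "z": -0.7, "yaw": 0, "jaw": 0.75},
    {"x": 0, "y": 0, "z": -0.3, "yaw": 0, "jaw": 0.75},
    {"x": 0, "y": 0, "z": -0.1, "yaw": 0, "jaw": 0.75},
    {"x": 0, "y": 0, "z": -0.08, "yaw": 0, "jaw": 0.75},
    {"x": 0, "y": 0, "z": -0.05, "yaw": 0, "jaw": 0.75},
    {"x": 0, "y": 0, "z": 0, "yaw": 0, "jaw": 0.75}
  ]
}}

```text
time: 32.52
position: [0.5207, -0.0408, 0.0338]
ee_rot: [-0.001, 1.0, -0.0, 0.001]
contact_force: [0.0, -0.7, 2.3]
gripper_width: 0.0207
grip_force: 39.7
```

Contact is made, so I'll release, rise and back away to see both rack and stands.

Call:
{"api": "drive_tool", "payload": {
  "targets": [
    {"x": 0, "y": 0, "z": 0, "yaw": 0, "jaw": 0.4},
    {"x": 0, "y": 0, "z": 0, "yaw": 0, "jaw": 0.2},
    {"x": 0, "y": 0, "z": 0, "yaw": 0, "jaw": -0.1},
    {"x": 0, "y": 0, "z": 0, "yaw": 0, "jaw": -0.25},
    {"x": 0, "y": 0, "z": 0.3, "yaw": 0, "jaw": -0.25},
    {"x": 0, "y": 0, "z": 0.8, "yaw": 0, "jaw": -0.25},
    {"x": 0, "y": 0, "z": 1, "yaw": 0, "jaw": -0.25},
    {"x": 0, "y": 0, "z": 1, "yaw": 0, "jaw": -0.25},
    {"x": 0, "y": 0, "z": 1, "yaw": 0, "jaw": -0.25},
    {"x": -0.3, "y": 1, "z": 1, "yaw": 0, "jaw": -0.25},
    {"x": -0.3, "y": 1, "z": 1, "yaw": 0, "jaw": -0.25},
    {"x": -0.3, "y": 1, "z": 0, "yaw": 0, "jaw": -0.25},
    {"x": -0.3, "y": 1, "z": 0, "yaw": 0, "jaw": -0.25},
    {"x": -0.3, "y": 1, "z": 0, "yaw": 0, "jaw": -0.25},
    {"x": 0, "y": 0, "z": 0, "yaw": 0, "jaw": -0.25}
  ]
}}

```text
time: 34.4
position: [0.4747, 0.1106, 0.2169]
ee_rot: [-0.003, 1.0, 0.0, 0.0]
contact_force: [0.5, -0.2, -0.5]
gripper_width: 0.0531
grip_force: 0.0
```

Run:
```python
from h import *
t=snap('top','t10'); c=t['frame'][170:250,270:420,::-1]; c=cv2.resize(c,None,fx=4,fy=4,interpolation=cv2.INTER_CUBIC)
s=snap('scene','s10'); d=s['frame'][120:370,180:420,::-1]; d=cv2.resize(d,(260,271)); w=snap('wrist','w10'); e=cv2.resize(w['frame'][:,:,::-1],(340,255)); e=np.pad(e,((0,16),(0,0),(0,0)))
cv2.imwrite('pics/v10.png',np.vstack([c,np.hstack([d,e])]))
```

```text
(no output)
```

View pics/v10.png

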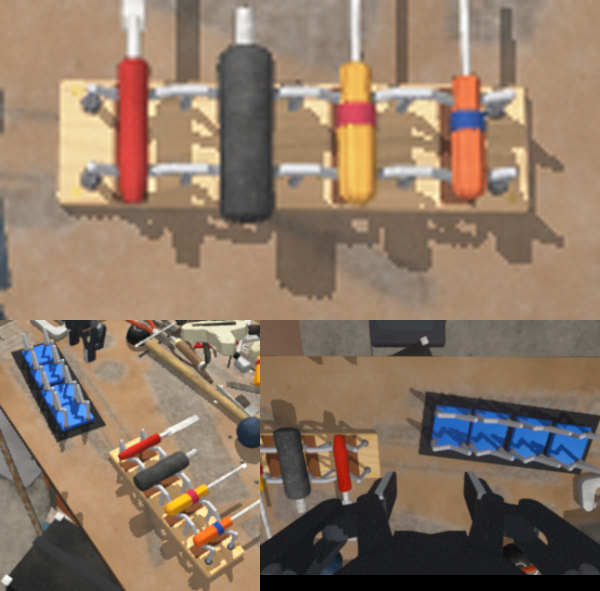

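All four tools lie level across both wires: chisel, grip, amber and orange at columns 133, 246, 356 and 467 of the top crop. The stands are upright in their row, and the arm is clear. I'll hand the job in.

```bash
python3 -c "
from plant import bot
print(bot.close_job())"
```

```text
the job is handed in; nothing more can be done
None
```

The job is handed in at about 35 s: the rack holds, left to right, chisel, black grip, amber and orange (the reverse of the start), each lying across both wires, and all four empty stands are upright in their places.

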